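# Chisel edge under the viewer

## Task

Tip up the display of the edge viewer (an orange tab is its grip) to about 45 degrees and let go of it. Then draw the dark-handled chisel out of its sloping rest, turn it so that its length is level, and hold it still with its cutting edge over the middle of the round lens, about 8 cm above the glass, never touching the viewer with it. Finish while still holding the chisel there; leave the light-handled chisel in its rest.

Things in the scene. Friction and masses are not known exactly. Their poses are not given: they have to be found in the camera images.
- viewer: Edge viewer: grey housing fixed to the worktop, 130 x 190 x 37 mm; origin at the middle of its underside, x to its far side, y to its left, z up. Left part (y 3 to 95 mm, x -65 to 65 mm) carries the lens; right part (y -95 to 5, x -65 to 27 mm) carries the display, whose tab stands out over bare worktop.
- lens (a point): Centre of the round glass (42 mm across, in a black ring 56 mm across) on the housing's top, 40 mm above the worktop, at x 30, y 49 mm of the viewer; axes as the viewer's.
- panel (a joint): Angle of the display: 0 lying flat with its screen up, growing as the far edge is raised (the screen then faces the robot side), stop at 1.65 rad. It turns in a stiff hinge (about 0.22 N m, 2 N at the tab) and stays where it is left. 45 degrees is 0.785 rad.
- display_hinge (a point): Middle of the display's hinge axis, which runs along the viewer's y at its near edge, 42 mm above the worktop. The black display panel is 90 mm wide (y), 9 mm thick and reaches 4 to 86 mm from this axis.
- tab (a point): Grip point of the orange tab at the middle of the display's far edge, 112 mm from the hinge axis, half-way through its thickness. Tab 16 mm wide (along the hinge), 9 mm thick, 86 to 126 mm from the axis; free on both sides, 38 mm of air below when flat. Axes turn with the display: x from hinge to tab, y along the hinge, z out of the screen.
- rest_dark: Fixed wooden rest of the dark-handled chisel, base 190 x 76 mm. Origin on the worktop under the chisel's origin; x level, along the chisel from handle to edge, z up. A plank slopes down along x at 38 degrees (top 115 mm high at x = 0); its lower 98 mm is a closed sleeve (inside 30 x 12 mm) round the blade, mouth 85 mm from the edge. The plank ends at x = -18 mm; the handle stands clear above it.
- rest_dark_seat (a point): Bottom of that sleeve, on the sloping plank, where the cutting edge rests; 26 mm above the worktop; axes as the rest's.
- dark_handle (a point): Chisel with dark red-brown turned handle, 284 mm long, 150 g +-20 percent. Point on the handle's axis, 202 mm from the cutting edge, 82 mm from the butt. Axes: y from edge to butt, x across the blade, z out of its upper face. Handle round, up to 30 mm thick, 150 to 284 mm from the edge; blade 26 mm wide. At the start the edge points down the slope, 36 to 38 degrees below level.
- dark_edge (a point): Middle of the dark-handled chisel's cutting edge; in the chisel's axes 202 mm along -y and 14 mm along -z from dark_handle; same axes.
- dark_chisel: The dark-handled chisel; origin on its underside, 142 mm from the cutting edge, axes as dark_handle.
- rest_light: A like rest beside the other (they may stand either way round), which holds the light-handled chisel; same axes and sizes, sleeve 25 mm wide. To the left and right of the work two fixed aluminium clamp bars, 24 mm wide, cross over the worktop along world x at y = 0.47 and y = -0.18 m, between 0.12 and 0.19 m high: pass above them.
- light_chisel: Bench chisel with light yellowish handle, 299 mm long, lying in rest_light at the same slope; to be left alone. Origin on its underside, 150 mm from the cutting edge; y from edge to butt.

How it is judged:
On the way, in this order (a step that is already met when the one before it is completed fails the run):
1. the display stands at 45 degrees within 10 degrees, at rest and let go (value of joint panel between 0.611 and 0.96 rad and velocity of joint panel between -0.05 and 0.05 rad/s and contact force between the fingers and viewer below 0.3 N), for 0.3 s.
2. the dark-handled chisel is held by the fingers, drawn at least 90 mm out of its rest and touching it no more (distance between dark_edge and rest_dark_seat above 0.09 m and contact force between the fingers and dark_chisel above 2 N and contact force between dark_chisel and rest_dark below 0.2 N and contact force between dark_chisel and rest_light below 0.2 N and contact force between dark_chisel and viewer below 0.2 N and contact force between dark_chisel and light_chisel below 0.2 N), for 0.2 s.
At the end, for the whole second after the job is handed in: Display at 45 +-10 degrees, not touched; dark chisel held still in the fingers, level within 10 degrees, edge within 25 mm of the lens centre from above and 50 to 110 mm over the glass, touching no rest, viewer or other chisel; light chisel moved under 20 mm (all of step 2 and value of joint panel between 0.611 and 0.96 rad and contact force between the fingers and viewer below 0.3 N and angle between dark_edge's own y axis and vertical between 1.396 and 1.745 rad and horizontal distance between dark_edge and lens below 0.025 m and z of dark_edge in the frame of lens between 0.05 and 0.11 m and linear speed of dark_chisel below 0.02 m/s and angular speed of dark_chisel below 0.1 rad/s and distance of light_chisel from where it was at the start of the episode below 0.02 m); the arm keeps its last pose, push and grip.
It fails at once if the chisel touches the viewer or its display (over 1 N) (contact force between dark_chisel and viewer above 1 N).
It fails at once if the light-handled chisel is moved by more than 20 mm (distance of light_chisel from where it was at the start of the episode above 0.02 m).
It also fails if it takes over 58 s, if anything falls off the work surface, if the arm or the gripper's body presses on something with over 40 N, if the wrist force passes 120 N, or if a joint passes its speed limit or range.

## Robot

A 6-joint arm with a two-finger parallel gripper is mounted at the origin on a cart in front of the work surface, level with it; the furniture and walls round the work are solid. World frame = base frame: x ahead of the robot, y to its left, z up, the work surface at z = 0. Lengths are in m, angles in rad, forces in N, time in s.
With the tool pointing down it reaches from about 0.35 to 0.975 m from the base axis. Payload 7.1 kg.
Tool frame: the origin (TCP) lies between the finger pads; the fingertips stand 22 mm ahead of it and the grasp point (between the pads) lies 3 mm ahead of it; z points along the fingers, y is the line along which they close (so a half turn about z gives the same grasp; the last joint's range is limited). The gripper opens to 88 mm and grips with 3 to 60 N. Pads are 20 mm wide; open, the fingers measure 115 mm over their backs; the gripper's body (75 mm by 178 mm) begins 61 mm behind the grasp point.
Start: joints at [-1.233, 0.423, 1.63, -0, 1.089, -0.019], TCP at [0.218, -0.586, 0.245] pointing down, gripper open.
Joint ranges: [-3, 3], [-0.9, 2.11], [0.09, 2.58], [-1.31, 4.45], [0.11, 2.69], [-2.54, 2.54]. Speed limits (rad/s): [2.39, 2.39, 3.01, 3.14, 3.14, 3.14].

## Interface

Orientations are given as a unit quaternion [w, x, y, z].
In Python, from station import bot, inverse_kinematics, cams gives the robot as it stands. Calls block until the motion is done:
- bot.goto(position, orientation): joint-space move of the TCP to a pose.
- bot.movel(position, rot=None, vel=0.15): straight line of the TCP; rot=None keeps the orientation; vel is the mean speed in m/s.
- bot.move_joints(angles): joint-space move.
- bot.set_gripper(opening): finger opening in m; the grip force is fixed at half the most; returns when the fingers have stopped.
- bot.hold(seconds).
- inverse_kinematics(position, orientation): joint angles nearest the present ones, or None.
- bot.get_state(): the state.
- cams.read_camera(name): name is "scene" or "top" or "wrist"; returns (picture, depth): 480x640x3 uint8, red, green, blue; 480x640 float32, m along the optical axis (not along the pixel's ray), 0 where there is no reading.
- cams.camera_info(name): a dict with "K" (3x3 intrinsics, pixels), "R" (3x3) and "t" (3): a world point X has camera coordinates R X + t. Camera axes: x right, y down, z forward; pixel columns grow to the right and rows downward; lengths in m; the calibration is good to about 2 mm. A picture is of the moment at which its call begins: read the wrist's pose just before it. camera_info takes no time and is no camera call; for the wrist camera it gives the pose at the moment of the call.
A pose or a line that the arm cannot do raises bot.PlanningError and nothing moves.
- bot.job_done(): hands the job in; it is judged then, once.
Trained networks look in the newest picture that a camera, given by its name, has taken for a name from the list of things; names that differ only in an ending like _2 or _b are one class to them, and where a whole thing is asked for, a point or a joint stands for the part that bears it (a point fixed in the world has none). Each returns a list of dicts, best first, with "conf" (0 to 1); they miss things now and then, are a little off and sometimes report something else, mostly with a low value. They report only what shows in the picture. A call takes as long as a camera call.
- cams.find_in(thing, camera): "location" ([row, column] in pixels, amid what is visible of it).
- cams.mark_of(thing, camera): "location" ([row, column] in pixels: a listed point, or the origin of a listed thing).
The state is a dict: "t": time; "q": joint angles; "qvel": joint speeds; "tau": joint torques, N m; "position": TCP position; "tool_rot": TCP orientation; "wrist_force": force on the tool from outside, world axes, zero at the start; "wrist_torque": the same for the moment, N m; "gripper_width": finger opening in m; "grasp_force": force on a finger pad.
Only numpy, scipy, OpenCV 4.12 (cv2) and the standard library are available. Lean on these libraries where they do the work, as an engineer would, in place of code of your own. Each camera call takes 0.05 s, during which the arm holds its last target. There are 200 camera calls.

## Working session

There is one attempt and no reset: what is moved stays moved. The work goes in short steps, each a Python script; the robot and the scene stay as the last script left them, time stands still between calls to the robot, and variables do not carry over. Pictures are saved under pics/ and viewed, at most 10 in all, crops included, and the job is handed in when it is done.

```bash
ls; mkdir -p pics
cat > h.py <<'E'
import numpy as np, cv2
from scipy.spatial.transform import Rotation as Ro
from station import bot, inverse_kinematics, cams
def quat(x,y,z):
    q=Ro.from_matrix(np.c_[x,y,z]).as_quat(); return [q[3],q[0],q[1],q[2]]
def back(cam,rc,depth=None,z=None,info=None):
    c=info or cams.camera_info(cam); K,R,t=map(np.array,(c["K"],c["R"],c["t"]))
    r,cc=rc; d=np.linalg.inv(K)@[cc,r,1]
    if z is None: return R.T@(d*depth-t)
    C=-R.T@t; D=R.T@d; return C+D*(z-C[2])/D[2]
def proj(cam,X):
    c=cams.camera_info(cam); p=np.array(c["K"])@(np.array(c["R"])@np.array(X)+c["t"]); return p[1]/p[2],p[0]/p[2]
E
python3 - <<'E'
from h import *
for n in ("scene","top"):
    im,d=cams.read_camera(n); cv2.imwrite(f"pics/{n}0.png",im[...,::-1]); np.save(f"pics/{n}0d.npy",d)
    c=cams.camera_info(n); print(n,-np.array(c["R"]).T@c["t"])
    for th in ("viewer","lens","display_hinge","tab","rest_dark","rest_dark_seat","dark_handle","dark_edge","dark_chisel","rest_light","light_chisel"):
        for m in cams.mark_of(th,n)[:2]:
            r,cc=m["location"]; z=d[int(min(max(r,0),479)),int(min(max(cc,0),639))]
            print(th,round(m["conf"],2),np.round([r,cc],1),np.round(back(n,(r,cc),z),3))
E
```

```text
pics
scene [0.15883432 0.81092455 0.54534607]
viewer 0.73 [264.3 334.4] [0.618 0.077 0.038]
viewer 0.52 [235.  323.3] [ 0.703 -0.009  0.049]
lens 0.95 [257.5 312.3] [0.576 0.22  0.136]
display_hinge 0.94 [246.2 366. ] [0.463 0.229 0.195]
tab 0.85 [235.  320.7] [ 0.707 -0.004  0.051]
rest_dark 0.57 [364.6 273.3] [0.454 0.482 0.147]
rest_dark 0.51 [255.2 311.2] [0.683 0.073 0.039]
rest_dark_seat 0.31 [306.4 266.1] [0.56  0.37  0.126]
dark_handle 0.97 [290.8 282.3] [0.521 0.376 0.172]
dark_handle 0.71 [307.8 266.7] [0.561 0.368 0.122]
dark_chisel 0.9 [305.3 264.1] [0.562 0.372 0.129]
rest_light 0.96 [314.8 308. ] [0.575 0.24  0.023]
light_chisel 0.83 [268.6 313.4] [0.472 0.365 0.219]
top [0.47051564 0.16297709 0.97885492]
viewer 0.78 [219.7 396. ] [0.64  0.023 0.033]
lens 0.88 [206.5 368.8] [0.666 0.076 0.04 ]
display_hinge 0.92 [236.8 427.4] [ 0.604 -0.034  0.043]
tab 0.95 [181.4 415. ] [ 0.711 -0.013  0.055]
rest_dark 0.76 [261.2 226.6] [0.555 0.335 0.124]
rest_dark 0.28 [253.5 213.9] [0.567 0.354 0.145]
rest_dark_seat 0.74 [203.9 228.2] [0.672 0.348 0.057]
rest_dark_seat 0.5 [206.3 369.6] [0.666 0.075 0.044]
dark_handle 0.58 [273.5 210.2] [0.53  0.352 0.174]
dark_chisel 0.6 [254.1 216. ] [0.566 0.35  0.144]
rest_light 0.63 [248.1 295.8] [0.574 0.213 0.139]
light_chisel 0.82 [249.1 294.3] [0.572 0.215 0.142]
light_chisel 0.67 [219.6 392.7] [0.64  0.03  0.039]
```

View pics/top0.png

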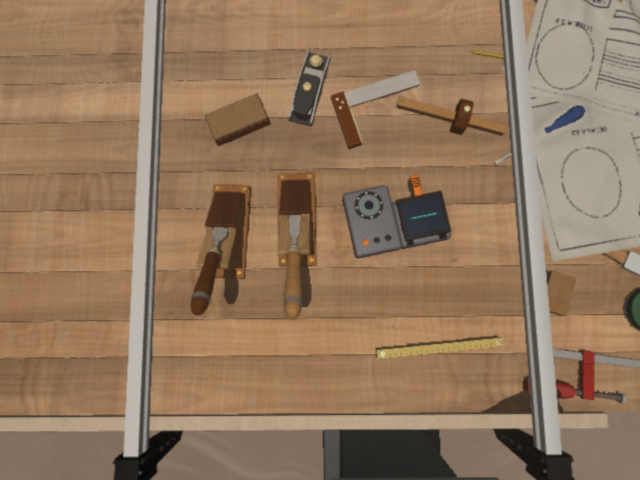

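View pics/scene0.png

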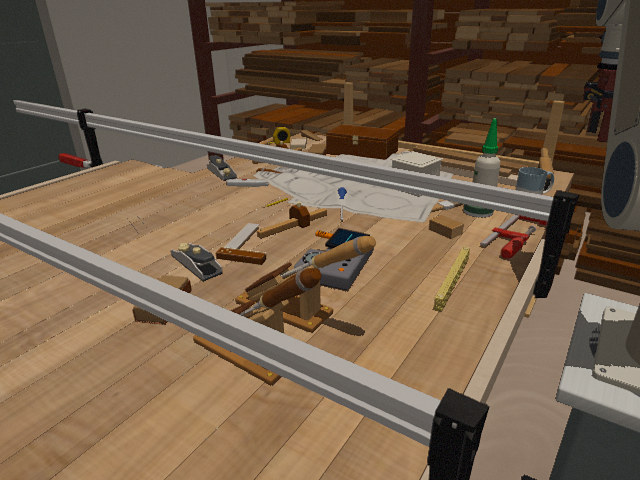

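Top view: lens at (206,369), orange tab at (185,415), dark handle around (275,208) with its butt at (308,200) toward the robot, and the light chisel at column 295. The scene view shows both handles sloping up toward the robot. Next I go above the viewer, refine with the wrist camera and check reachability.

```bash
cat >> h.py <<'E'
Z=np.array([0,0,1.])
def down(yaw,flip):   # tool down, closing line along viewer y
    s=-1 if flip else 1; y=s*np.array([-np.sin(yaw),np.cos(yaw),0]); return quat(np.cross(y,-Z),y,-Z)
def tabpose(H,yaw,a,flip,r=0.112,off=0.0):
    # H hinge mid point; grasp point at tab; off = retreat along screen normal
    vx=np.array([np.cos(yaw),np.sin(yaw),0]); vy=np.cross(Z,vx)
    d=np.cos(a)*vx+np.sin(a)*Z; n=np.cross(d,vy)   # screen normal
    y=-vy if flip else vy
    return H+r*d+(0.003+off)*n, quat(np.cross(y,-n),y,-n)   # TCP lies 3 mm behind the grasp point
def chpose(P,yaw,pitch,flip):
    # P chisel handle axis point, yaw of edge direction, pitch below level
    h=np.array([np.cos(yaw),np.sin(yaw),0]); u=-np.cos(pitch)*h+np.sin(pitch)*Z  # edge->butt
    n=np.sin(pitch)*h+np.cos(pitch)*Z; y=np.cross(n,h); y/=np.linalg.norm(y)
    if flip: y=-y
    return P+0.003*n, quat(np.cross(y,-n),y,-n), u, n
E
python3 - <<'E'
from h import *
s=bot.get_state(); print(s["tool_rot"],s["t"])
yaw=0.21; H=np.array([.604,-.034,.042]); P=np.array([.525,.352,.163])
def ik(p,q): 
    r=inverse_kinematics(p,q); return None if r is None else np.round(r,2)
for f in (0,1):
    print("flip",f)
    print(ik([.63,0,.33],down(yaw,f)))
    for a,o in ((0,0),(.4,0),(.785,0),(.785,.1)): print("tab",a,ik(*tabpose(H,yaw,a,f,off=o)))
    for p in (.65,):
        a=chpose(P,-.05,p,f); print(ik(a[0]+.1*a[3],a[1]),ik(a[0],a[1]),ik(a[0]+.12*a[2],a[1]))
    b=chpose(np.array([.47,.034,.134]),yaw,0,f); print("end",ik(b[0],b[1]),ik(b[0]+.2*Z,b[1]))
p=np.array(s["position"]); 
bot.movel(p+[0,0,.09]); 
q=[ (f,inverse_kinematics([.62,.02,.33],down(yaw,f))) for f in (0,1)]
q=[x for x in q if x[1] is not None]; f,qq=min(q,key=lambda x:abs(x[1][5]))
print("use flip",f); bot.move_joints(qq)
info=cams.camera_info("wrist"); im,d=cams.read_camera("wrist"); cv2.imwrite("pics/w1.png",im[...,::-1])
print(bot.get_state()["t"], -np.array(info["R"]).T@info["t"])
for th in ("viewer","lens","display_hinge","tab"):
    for m in cams.mark_of(th,"wrist")[:1]:
        r,c=m["location"]; print(th,round(m["conf"],2),[round(r),round(c)],np.round(back("wrist",(r,c),z=dict(viewer=0,lens=.04,display_hinge=.042,tab=.042)[th],info=info),4))
hsv=cv2.cvtColor(im,cv2.COLOR_RGB2HSV); mk=((hsv[...,0]>5)&(hsv[...,0]<20)&(hsv[...,1]>190)&(hsv[...,2]>150)).astype(np.uint8)
n,l,st,ce=cv2.connectedComponentsWithStats(mk)
for i in range(1,n):
    if st[i,4]>150: print(st[i],ce[i],back("wrist",ce[i][::-1],d[int(ce[i][1]),int(ce[i][0])],info=info))
E
```

```text
[-2.26157685e-05  9.84128730e-01  1.77456027e-01 -1.00048524e-05] 1.2
flip 0
[-0.02  0.35  1.54 -0.    1.26 -1.8 ]
tab 0 [-0.03  0.79  1.5  -0.    0.85 -1.81]
tab 0.4 [-0.08  0.63  1.79  0.32  0.36 -2.14]
tab 0.785 [-0.15  0.58  2.04  2.28  0.33  2.14]
tab 0.785 [-0.21  0.37  2.16  1.96  0.32  2.43]
[ 0.41  0.79  1.11  0.28  1.82 -1.13] [ 0.44  0.79  1.31  0.29  1.63 -1.15] [ 0.5   0.6   1.5   0.32  1.62 -1.1 ]
end [ 0.05  0.37  2.04 -0.    0.73 -1.73] [ 0.05  0.08  1.86 -0.    1.2  -1.73]
flip 1
[-0.02  0.35  1.54 -0.    1.26  1.34]
tab 0 [-0.03  0.79  1.5  -0.    0.85  1.33]
tab 0.4 [-0.08  0.63  1.79  0.32  0.36  1.  ]
tab 0.785 [-0.15  0.58  2.04  2.28  0.33 -1.  ]
tab 0.785 [-0.21  0.37  2.16  1.96  0.32 -0.72]
[0.41 0.79 1.11 0.28 1.82 2.01] [0.44 0.79 1.31 0.29 1.63 1.99] [0.5  0.6  1.5  0.32 1.62 2.04]
end [ 0.05  0.37  2.04 -0.    0.73  1.41] [ 0.05  0.08  1.86 -0.    1.2   1.41]
use flip 1
4.575 [0.69579195 0.035674   0.46991724]
viewer 0.73 [173, 316] [0.6446 0.021  0.    ]
lens 0.86 [145, 273] [0.6685 0.075  0.04  ]
display_hinge 0.92 [224, 361] [ 0.6027 -0.0401  0.042 ]
tab 0.61 [123, 363] [ 0.711  -0.0147  0.042 ]
[263   0  24  12 232] [274.02586207   5.18103448] [0.80555711 0.10054884 0.01813891]
```

View pics/w1.png

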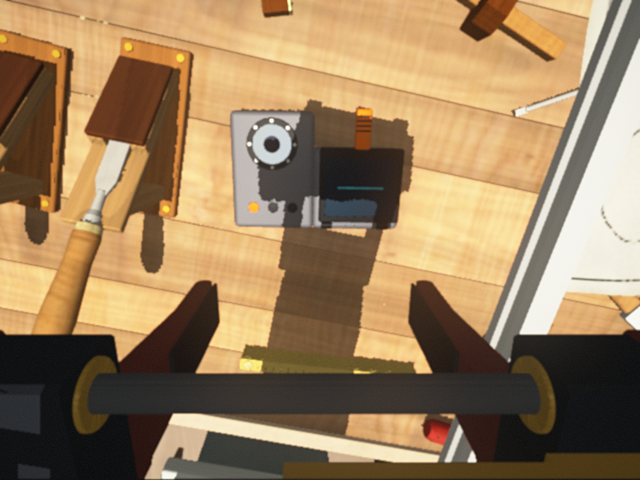

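Run:
```python
from h import *
im=cv2.imread("pics/w1.png"); hsv=cv2.cvtColor(im,cv2.COLOR_BGR2HSV)
mk=((hsv[...,0]<22)&(hsv[...,1]>200)&(hsv[...,2]>130)).astype(np.uint8); mk[:80]=0;mk[180:]=0;mk[:,:330]=0;mk[:,400:]=0
ys,xs=np.nonzero(mk); print(len(xs)); print(hsv[123,363])
rc=cv2.minAreaRect(np.c_[xs,ys].astype(np.float32)); print(rc)
W=[back("wrist",(p[1],p[0]),z=.0465) for p in cv2.boxPoints(rc)]; print(np.round(W,4), np.mean(W,0))
g=(hsv[...,2]<75).astype(np.uint8)[100:260,300:420]
f=[]
for T in (50,):
    m=((hsv[...,2]<T)&(hsv[...,1]<255)).astype(np.uint8); n,l,st,ce=cv2.connectedComponentsWithStats(m)
    for i in range(1,n):
        if st[i,4]>1500:
            yy,xx=np.nonzero(l==i); r=cv2.minAreaRect(np.c_[xx,yy].astype(np.float32)); print(st[i],r,np.round([back("wrist",(p[1],p[0]),z=.0465) for p in cv2.boxPoints(r)],4).tolist())
```

```text
323
[ 11 214 142]
((363.5, 128.0), (40.0, 15.0), 90.0)
[[ 0.7234 -0.0034  0.0465]
 [ 0.7267 -0.0186  0.0465]
 [ 0.6874 -0.0287  0.0465]
 [ 0.6841 -0.013   0.0465]] [ 0.70540669 -0.01595404  0.0465    ]
[ 319  148   79   77 3764] ((357.25958251953125, 185.51040649414062), (77.37812805175781, 75.25982666015625), 2.2906100749969482) [[0.5964, 0.0106, 0.0465], [0.6778, 0.0249, 0.0465], [0.6918, -0.0568, 0.0465], [0.6111, -0.0757, 0.0465]]
[    0   298   225   182 22578] ((108.49990844726562, 395.9366455078125), (172.80789184570312, 234.23609924316406), 83.57124328613281) [[0.3867, 0.3836, 0.0465], [0.4804, 0.1103, 0.0465], [0.2284, 0.0484, 0.0465], [0.1131, 0.3647, 0.0465]]
[  414   324   226   138 19282] ((526.4999389648438, 392.49993896484375), (136.99996948242188, 224.99996948242188), 90.0) [[0.4952, -0.1324, 0.0465], [0.5524, -0.4017, 0.0465], [0.3573, -0.4946, 0.0465], [0.2929, -0.1913, 0.0465]]
```

Wrist view: lens at (145,273), tab at columns 356–371 and rows 108–148, display below it. The fit puts the hinge at (0.602, -0.040), yaw about 0.22. Rotating the tool the full 45° runs into the wrist singularity, so I'll grip the tab with the tool leaning forward and turn it from there.

```bash
cat > tab.py <<'E'
from h import *
H=np.array([.602,-.040,.042]); yaw=.22
vx=np.array([np.cos(yaw),np.sin(yaw),0]); vy=np.cross(Z,vx)
def pose(a,b,off=0):
    p=H+.112*(np.cos(a)*vx+np.sin(a)*Z); t=a+b; n=np.cos(t)*Z-np.sin(t)*vx
    y=-vy; return p+(.003+off)*n, quat(np.cross(y,-n),y,-n)
A=np.linspace(0,.80,9)
if __name__=="__main__":
    best=None
    for b in (-.35,-.45,-.55):
        L=[inverse_kinematics(*pose(0,b,.09))]+[inverse_kinematics(*pose(a,b)) for a in A]+[inverse_kinematics(*pose(A[-1],b,.1))]
        ok=all(x is not None for x in L); print(b,ok,np.round(np.array([L[0],L[1],L[5],L[9],L[10]]),2).tolist() if ok else "")
        if ok and best is None or ok and abs(b+.45)<.01: best=b
    b=best; print("b",b)
    bot.set_gripper(.04); bot.goto(*pose(0,b,.09)); bot.movel(*pose(0,b),vel=.1)
    s=bot.get_state(); print("at",s["t"],np.round(s["wrist_force"],1))
    bot.set_gripper(0); s=bot.get_state(); print("grip",s["gripper_width"],s["grasp_force"],np.round(s["wrist_force"],1))
    if s["gripper_width"]>.01:
        for a in A[1:]: bot.movel(*pose(a,b),vel=.08)
        s=bot.get_state(); print("up",s["t"],s["gripper_width"],np.round(s["wrist_force"],1))
        bot.set_gripper(.04); bot.movel(*pose(A[-1],b,.1),vel=.15)
        im,d=cams.read_camera("wrist"); cv2.imwrite("pics/w2.png",im[...,::-1])
        im,d=cams.read_camera("top"); cv2.imwrite("pics/top2.png",im[...,::-1])
        m=cams.mark_of("tab","top")[:1]; print(m); 
        for x in m: r,c=x["location"]; print(back("top",(r,c),d[int(r),int(c)]), "expect",pose(A[-1],b)[0])
        print(bot.get_state()["t"])
E
python3 tab.py
```

```text
-0.35 True [[0.0, 0.87, 1.13, -0.07, 1.48, 1.37], [-0.01, 0.93, 1.24, -0.08, 1.32, 1.38], [-0.05, 0.7, 1.56, 0.02, 0.84, 1.29], [-0.11, 0.54, 1.87, 0.44, 0.34, 0.85], [-0.14, 0.35, 1.91, 0.34, 0.48, 0.94]]
-0.45 True [[0.01, 0.94, 1.02, -0.09, 1.62, 1.38], [0.0, 0.98, 1.16, -0.1, 1.45, 1.38], [-0.04, 0.73, 1.49, -0.02, 0.97, 1.32], [-0.1, 0.55, 1.81, 0.24, 0.46, 1.06], [-0.12, 0.37, 1.83, 0.2, 0.62, 1.09]]
-0.55 True [[0.02, 1.02, 0.91, -0.11, 1.75, 1.38], [0.01, 1.03, 1.08, -0.11, 1.58, 1.39], [-0.03, 0.77, 1.41, -0.04, 1.1, 1.35], [-0.08, 0.57, 1.74, 0.13, 0.6, 1.17], [-0.1, 0.4, 1.74, 0.11, 0.76, 1.18]]
b -0.45
at 7.6583 [-0.9  0.1 -0.9]
grip 0.01571496367249954 29.975118041038513 [0.8 5.  0.8]
up 10.5 0.01562306716978754 [-1.2 12.   2.3]
[{'location': [193.4, 428.7], 'conf': 0.8}]
[0.62992034 0.01448539 0.29725788] expect [ 0.6771465  -0.02319578  0.125162  ]
12.05
```

Run:
```python
from h import *
s=bot.get_state(); p=np.array(s["position"]); bot.movel([p[0]-.05,p[1],.34],vel=.25)
bot.goto([.46,.34,.38],down(0,1)); bot.set_gripper(.085)
info=cams.camera_info("wrist"); im,d=cams.read_camera("wrist"); cv2.imwrite("pics/w3.png",im[...,::-1]); np.save("pics/w3d.npy",d)
imt,dt=cams.read_camera("top"); cv2.imwrite("pics/t3.png",cv2.resize(imt[150:290,320:480,::-1],(640,560)))
for th in ("dark_handle","dark_edge","rest_dark","rest_dark_seat","dark_chisel"):
    for m in cams.mark_of(th,"wrist")[:1]:
        r,c=m["location"]; z=dict(dark_handle=.163,dark_edge=.026,rest_dark=0,rest_dark_seat=.026,dark_chisel=.115)[th]
        print(th,round(m["conf"],2),[round(r),round(c)],np.round(back("wrist",(r,c),z=z,info=info),4))
for th in ("tab","lens"):
    for m in cams.mark_of(th,"top")[:1]: r,c=m["location"]; print(th,m, back("top",(r,c),dt[int(r),int(c)]))
# depth of display: points in the viewer region
c=cams.camera_info("top"); K=np.array(c["K"]); rr,cc=np.mgrid[150:290,320:480]; D=dt[150:290,320:480]
X=(np.linalg.inv(K)@np.stack([cc*D,rr*D,D]).reshape(3,-1)); W=(np.array(c["R"]).T@(X-np.array(c["t"])[:,None])).T
yaw=.22; vx=np.array([np.cos(yaw),np.sin(yaw)]); vy=np.array([-vx[1],vx[0]]); q=W[:,:2]-[.602,-.04]
a=q@vx; b=q@vy; k=(abs(b)<.035)&(a>.01)&(a<.07)&(W[:,2]>.045)&(W[:,2]<.2); print(k.sum(),np.degrees(np.arctan(np.polyfit(a[k],W[k,2],1)[0])), W[k,2].max())
print(bot.get_state()["t"])
```

```text
dark_handle 0.64 [135, 296] [0.5306 0.3564 0.163 ]
dark_edge 0.75 [1, 557] [0.674  0.0657 0.026 ]
rest_dark 0.97 [101, 300] [0.569  0.3581 0.    ]
dark_chisel 0.66 [94, 293] [0.5685 0.3607 0.115 ]
tab {'location': [192.9, 428.3], 'conf': 0.75} [ 0.66876188 -0.02019554  0.13507095]
lens {'location': [203.6, 369.3], 'conf': 0.85} [0.67129742 0.07485161 0.04241413]
1213 47.5754318859329 0.13297403649696418
15.4833
```

View pics/w3.png

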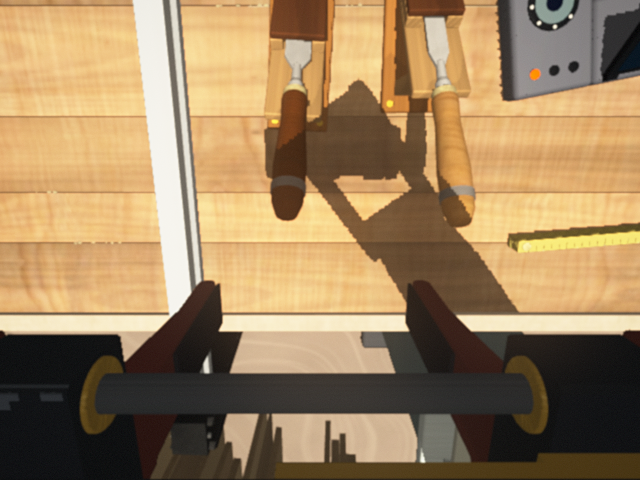

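View pics/t3.png

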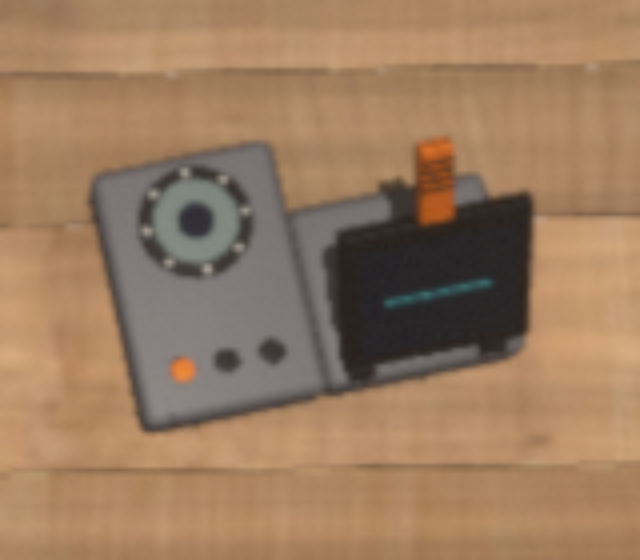

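Wrist view: dark handle from (90,295) to (215,287), clear on both sides, with the light handle at columns 440–470. The top crop shows the display standing tilted and free; the depth slope gives about 47°. Next I fit the handle axis from the depth image, grasp and draw it out.

```bash
cat > grasp.py <<'E'
from h import *
import sys
c=cams.camera_info("wrist"); K=np.array(c["K"]); d=np.load("pics/w3d.npy")
rr,cc=np.mgrid[85:225,262:312]; D=d[85:225,262:312]
X=(np.linalg.inv(K)@np.stack([cc*D,rr*D,D]).reshape(3,-1)); W=(np.array(c["R"]).T@(X-np.array(c["t"])[:,None])).T
W=W[(D.ravel()>0)&(W[:,2]>.125)&(W[:,2]<.27)]
xs=[];
for x0 in np.arange(.43,.56,.01):
    S=W[abs(W[:,0]-x0)<.005]
    if len(S)>15: lo,hi=np.percentile(S[:,1],[3,97]); xs.append((x0,(lo+hi)/2,np.percentile(S[:,2],95),hi-lo))
xs=np.array(xs); print(np.round(xs,3)); 
m=(xs[:,0]<.55)&(xs[:,3]<.04); py=np.polyfit(xs[m,0],xs[m,1],1); pz=np.polyfit(xs[m,0],xs[m,2],1)
print("yaw",np.arctan(py[0]),"slope",np.degrees(np.arctan(pz[0])),"y at .53",np.polyval(py,.53),"ztop",np.polyval(pz,.53))
E
python3 grasp.py
```

```text
[[0.46  0.362 0.211 0.009]
 [0.47  0.362 0.219 0.02 ]
 [0.48  0.362 0.218 0.025]
 [0.49  0.362 0.214 0.027]
 [0.5   0.361 0.208 0.027]
 [0.51  0.361 0.199 0.026]
 [0.52  0.36  0.191 0.025]
 [0.53  0.36  0.181 0.023]
 [0.54  0.359 0.171 0.022]
 [0.55  0.365 0.162 0.043]
 [0.56  0.359 0.153 0.023]]
yaw -0.0398540257629899 slope -29.628153570832357 y at .53 0.3596934695313588 ztop 0.18447437039704984
```

```bash
cat > g2.py <<'E'
from h import *
P=np.array([.525,.359,.164]); yaw=-.05; pit=.646
p,q,u,n=chpose(P,yaw,pit,1)
for o in (.16,0): assert inverse_kinematics(p+o*n,q) is not None
print(np.round(inverse_kinematics(p+.13*u,q),2))
bot.goto(p+.16*n,q); bot.movel(p,vel=.12)
s=bot.get_state(); print(s["t"],np.round(s["wrist_force"],1))
bot.set_gripper(0); s=bot.get_state(); print("grip",s["gripper_width"],s["grasp_force"],np.round(s["wrist_force"],1),np.round(s["wrist_torque"],2))
if s["gripper_width"]>.015:
    for k in (.03,.08,.135):
        bot.movel(p+k*u,vel=.08); s=bot.get_state(); print(k,s["gripper_width"],np.round(s["wrist_force"],1),np.round(s["wrist_torque"],2))
    bot.hold(.3)
    im,d=cams.read_camera("scene"); cv2.imwrite("pics/s4.png",im[...,::-1])
    print(bot.get_state()["t"])
E
python3 g2.py
```

```text
[0.52 0.59 1.5  0.33 1.62 2.06]
17.7417 [ 0.1 -0.4 -1.2]
grip 0.027143188298339328 29.98672630637884 [ 0.7  0.6 -0.1] [ 0.05 -0.25  0.06]
0.03 0.02733799634642835 [ 0.1 -0.3 -1. ] [ 0.01 -0.36  0.  ]
0.08 0.02689393947826561 [ 0.1 -0.8 -0.7] [-0.01 -0.36 -0.02]
0.135 0.02715342795007985 [ 0.9 -0.6 -2. ] [-0.03 -0.39  0.02]
21.1583
```

View pics/s4.png

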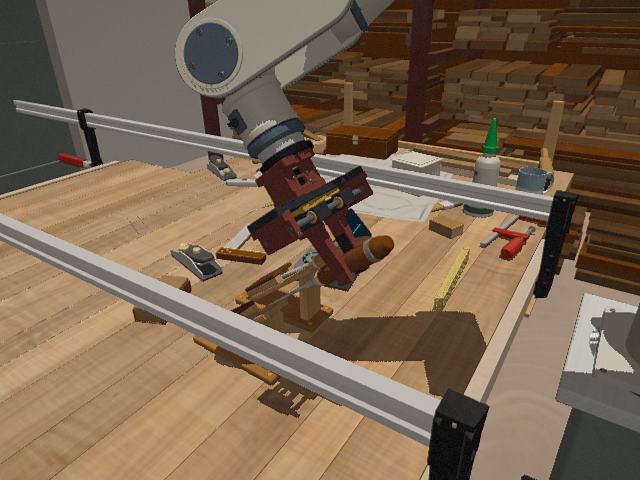

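The scene view shows the chisel held at the handle, about (265,360), and clear of its rest, with the blade following the slope. Next I level it, carry it high over the lens and measure the edge.

```bash
cat > mv.py <<'E'
from h import *
L=np.array([.669,.0755,.04]); yw=.22; h=np.array([np.cos(yw),np.sin(yw),0])
p1,q1,_,_=chpose(np.array([.43,.362,.36]),-.05,0,1)
p2,q2,_,_=chpose(L-.202*h+[0,0,.32],yw,0,1)
bot.movel(p1,q1,vel=.1); print(np.round(inverse_kinematics(p2,q2),2)); bot.goto(p2,q2); bot.hold(.3)
s=bot.get_state(); print(s["t"],s["gripper_width"],np.round(s["wrist_torque"],2),np.round(s["position"],4),"expected edge",L+[0,0,.306])
for n in ("top","wrist","scene"):
    info=cams.camera_info(n); im,d=cams.read_camera(n); cv2.imwrite(f"pics/{n}5.png",im[...,::-1]); np.save(f"pics/{n}5d.npy",d)
    for th in ("dark_edge","dark_handle","lens"):
        for m in cams.mark_of(th,n)[:1]:
            r,c=m["location"]; z=dict(dark_edge=.346,dark_handle=.36,lens=.04)[th]
            print(n,th,round(m["conf"],2),[round(r),round(c)],np.round(back(n,(r,c),z=z,info=info),4),np.round(back(n,(r,c),d[int(r),int(c)],info=info),4))
    print(n,"expected edge px",proj(n,L+[0,0,.306]))
E
python3 mv.py
```

```text
[ 0.04  0.06  1.82 -0.    1.26  1.39]
24.025 0.027272061415725 [-0.   -0.01 -0.05] [0.4719 0.0321 0.3629] expected edge [0.669  0.0755 0.346 ]
top dark_edge 0.63 [157, 390] [0.6698 0.0742 0.346 ] [0.6688 0.0746 0.349 ]
top lens 0.62 [205, 371] [0.6692 0.0722 0.04  ] [0.6691 0.0722 0.0406]
top expected edge px (np.float64(157.1626497704999), np.float64(388.8437063915796))
wrist dark_handle 0.63 [314, 313] [0.4757 0.0332 0.36  ] [0.4817 0.0345 0.372 ]
wrist expected edge px (np.float64(-306.8904710461316), np.float64(314.8226462073804))
scene dark_handle 0.76 [116, 414] [0.4809 0.0266 0.36  ] [0.4688 0.056  0.3669]
scene lens 0.97 [255, 313] [0.6789 0.0721 0.04  ] [0.6791 0.0718 0.0398]
scene expected edge px (np.float64(117.88394590316732), np.float64(311.9167552658708))
```

View pics/scene5.png

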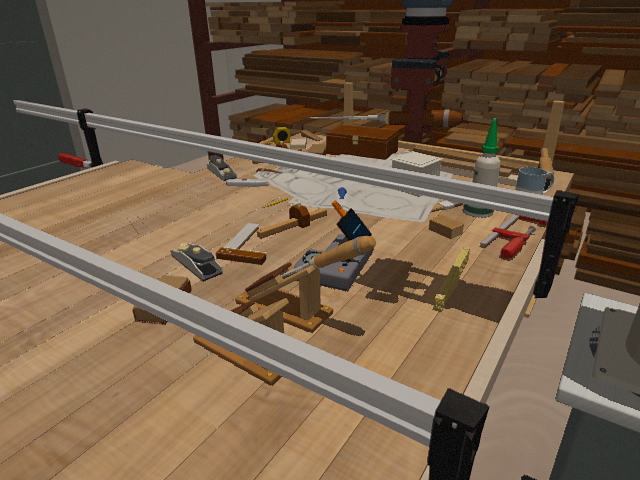

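View pics/top5.png

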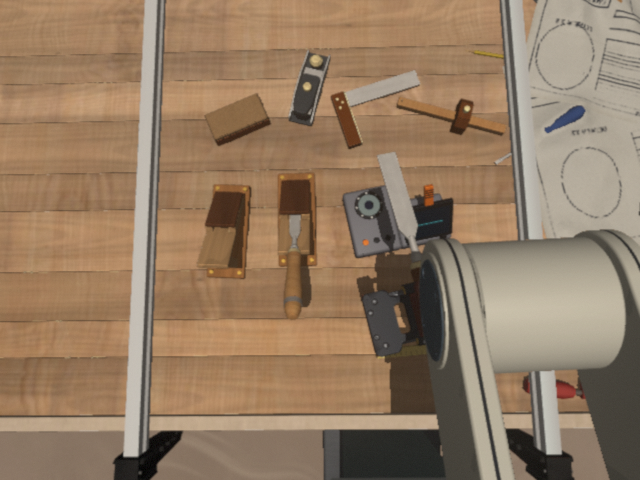

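The edge shows at (156,389) in the top view and (118,311) in the scene view. Both match the prediction and the chisel is level. Lowering it now.

Run:
```python
from h import *
p=np.array(bot.get_state()["position"]); bot.movel(p+[-.0003,-.001,-.223],vel=.12); bot.hold(.8)
im,d=cams.read_camera("top"); cv2.imwrite("pics/top6.png",im[...,::-1])
for th in ("dark_edge","lens","tab"):
    for m in cams.mark_of(th,"top")[:1]: r,c=m["location"]; print(th,m,np.round(back("top",(r,c),d[int(r),int(c)]),4))
print("exp edge px",proj("top",[.669,.0745,.123]))
im,d=cams.read_camera("scene"); cv2.imwrite("pics/scene6.png",cv2.resize(im[130:330,220:460,::-1],(720,600)))
print("exp edge scene",proj("scene",[.669,.0745,.123]),(np.array(proj("scene",[.669,.0745,.123]))-[130,220])*3)
s=bot.get_state(); print(s["t"],s["gripper_width"],s["grasp_force"],np.round(s["wrist_force"],1),np.abs(s["qvel"]).max(),s["position"])
```

```text
dark_edge {'location': [192.2, 375.8], 'conf': 0.88} [0.6739 0.0706 0.126 ]
lens {'location': [203.4, 367.5], 'conf': 0.78} [0.6726 0.078  0.0383]
tab {'location': [191.4, 429.1], 'conf': 0.93} [ 0.6715 -0.0218  0.1349]
exp edge px (np.float64(195.29779068723235), np.float64(373.50520312616374))
exp edge scene (np.float64(222.99796117964658), np.float64(314.90090236329775)) [278.99388354 284.70270709]
27.6833 0.027016913405976988 29.965292408305686 [ 0.1 -0.2 -0.9] 0.0020946149960399496 [0.47157404 0.03039398 0.14001951]
```

View pics/scene6.png

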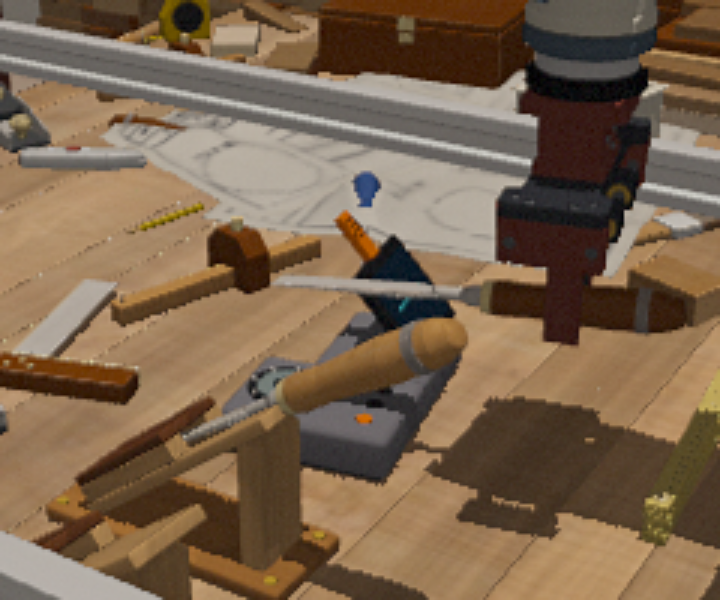

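View pics/top6.png

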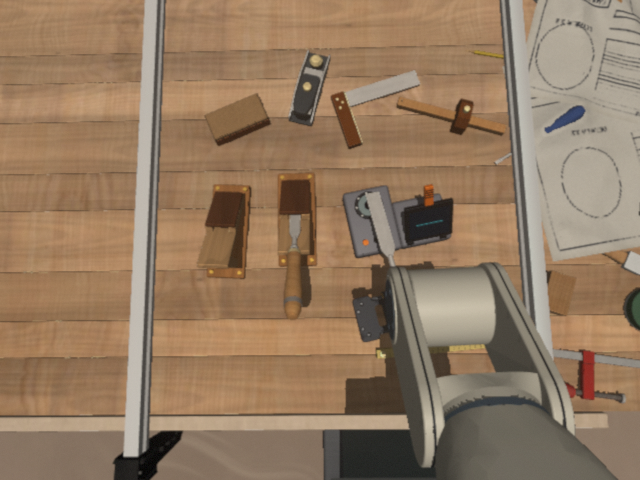

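The edge shows at (193,375) in the top view, about 6 mm from the lens axis and about 8.5 cm above the glass. The chisel is level and still, the display is up, and the light chisel hasn't moved.

```bash
python3 -c "
from h import *
print(bot.job_done())"
```

```text
the job is handed in; nothing more can be done
None
```

I handed the job in at about 28 s of robot time, and no verdict came back: by my camera measurements the display stands at about 47° and is let go, and the dark chisel is held level and still with its edge about 6 mm from the lens centre and 8.5 cm above the glass.

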